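# Stack a pipe joint on the welding fixture

### The job

Load the welding fixture: over its upright post stack the square flange first, then the collar, then the round ring flange, and last the cap with the knob, each the way up it lies now and seated flat on the one below. Lower each part into place rather than dropping it, and leave the pipe offcut, the welded pipe piece and the brush where they are.

Things in the scene. Friction and masses are not known exactly. Their poses are not given: they have to be found in the camera images.
- fixture: Fixed welding fixture: a grey round faceplate, 110 mm across and 14 mm thick, lying flat, with an upright brass post at its centre. The post is 18 mm in diameter up to 58 mm above the table, then tapers to 8 mm at its top, 68 mm above the table. Origin: centre of the plate's underside, on the table; z up along the post.
- square_flange: Loose square steel plate, 58 x 58 x 14 mm, with a round through hole 26 mm in diameter at its centre and four small dark marks at the corners, about 0.3 kg. Origin: centre of the underside; x and y parallel to its sides, z up.
- collar: Loose short round steel collar, 44 mm outside diameter, 18 mm high, through hole 26 mm, thick plain wall, about 0.15 kg. Origin: centre of the underside; z up along its axis.
- ring_flange: Loose flat round steel flange, 60 mm outside diameter, 14 mm thick, through hole 26 mm, six small dark marks round its top, about 0.25 kg. Origin: centre of the underside; z up along its axis.
- cap: Loose steel clamping cap, about 0.25 kg: a round body 44 mm in diameter and 18 mm high, then a small cone, and from 20 mm to 46 mm above the underside a round knob 22 mm in diameter to grip. From below it has a blind hole 26 mm in diameter and 15 mm deep that goes over the top of the post. Origin: centre of the underside; z up.
- offcut: Loose pipe offcut standing on end, not part of the job: thin-walled steel tube, 34 mm outside diameter, 26 mm inside, 45 mm high. Origin: centre of the underside; z up. To be left alone.
- spool: Loose welded pipe piece, to be left alone: steel pipe 34 mm in diameter and 170 mm long lying along its own y, with two upright stubs 22 mm in diameter up to 75 mm high, 50 mm either side of its middle. Origin: underneath its middle, on the table.
- brush: Loose hand brush lying flat along its own x, to be left alone: 170 mm long, up to 42 mm wide and 20 mm high, wooden handle to -x, grey bristles to +x. Origin: underneath its middle, on the table.

How it is judged:
By the outcome, as a careful person would: the job done as asked, in the order asked, and still so for the second after the job is handed in, with the robot touching nothing.
It also fails if it takes over 102 s, if anything falls off the work surface, if the arm or the gripper's body presses on something with over 40 N, if the wrist force passes 120 N, or if a joint passes its speed limit or range.

### The arm

A 6-joint arm with a two-finger parallel gripper is mounted at the origin on the work surface. World frame = base frame: x ahead of the robot, y to its left, z up, the work surface at z = 0. Lengths are in m, angles in degrees, forces in N, time in s.
With the tool pointing down it reaches from about 0.375 to 0.75 m from the base axis. Payload 9 kg.
Tool frame: the origin (TCP) lies where the fingers leave the gripper's body, on its centre line; the fingertips stand 73 mm ahead of it and the grasp point (between the pads) lies 54 mm ahead of it (robot.tip_reach is the distance from the TCP to the fingertips, in m); z points along the fingers, y is the direction in which the jaws open and shut (so a half turn about z gives the same grasp; the last joint's range is limited). The gripper opens to 85 mm and grips with 20 to 120 N. Pads are 22 mm wide; open, the fingers measure 114 mm over their backs; the gripper's body (76 mm by 85 mm) begins 54 mm behind the grasp point. The pads swing forward as they close: fully open they stand 13 mm farther back than shut.
Start: joints at [57.084, 5.964, 5.575, 89.605, 0, 77.527], TCP at [0.21, 0.562, 0.304] pointing down, gripper open.
Joint ranges: [-171.21, 171.21], [-48.23, 106.86], [-62.78, 66.21], [-105.2, 120.99], [-86.42, 89.51], [-180, 180]. Speed limits (degrees/s): [127.2, 127.2, 147.25, 180, 180, 180].

### API

Orientations are given as [roll, pitch, yaw] about the fixed x, y, z axes, in that order (R = Rz(yaw) Ry(pitch) Rx(roll)).
In Python, from plant import robot gives the robot as it stands. Calls block until the motion is done:
- robot.move_pose(position, orientation): joint-space move of the TCP to a pose.
- robot.line_to(position, vel=0.15, rotation=None, guard=None): straight line of the TCP; rotation=None keeps the orientation; vel is the mean speed in m/s. With guard (N) it stops when the force on the tool has changed by that much, and returns True; else False.
- robot.goto_joints(angles): joint-space move.
- robot.set_gripper(opening): finger opening in m; the grip force is fixed at half the most; returns when the fingers have stopped.
- robot.pause(seconds).
- robot.ik(position, orientation): joint angles nearest the present ones, or None.
- robot.observe(): the state.
- robot.grab_frame(name): name is "scene" or "top" or "wrist"; returns the picture (420x560x3 uint8, blue, green, red); there is no depth.
- robot.get_calibration(name): a dict with "vertical_fov" (degrees; the focal length in pixels is half the picture's height over the tangent of half this angle, whatever the lens; pixels are square), "cx", "cy" (the principal point, pixels), "rvec" (rotation vector, rad) and "tvec" (3), from world to camera coordinates, as OpenCV has them. Camera axes: x right, y down, z forward; pixel columns grow to the right and rows downward; lengths in m; the calibration is good to about 2 mm. A picture is of the moment at which its call begins: read the wrist's pose just before it. get_calibration takes no time and is no camera call; for the wrist camera it gives the pose at the moment of the call.
A pose or a line that the arm cannot do raises robot.IKError and nothing moves.
- robot.job_done(): hands the job in, once; it reports no verdict.
The state is a dict: "time": time; "q": joint angles; "qvel": joint speeds; "joint_torque": joint torques, N m; "tool_pos": TCP position; "tcp_rot": TCP orientation; "ft_force": force on the tool from outside, world axes, zero at the start; "torque": the same for the moment, N m; "gripper_width": finger opening in m.
Only numpy, scipy, OpenCV 4.12 (cv2) and the standard library are available. Lean on these libraries where they do the work, as an engineer would, in place of code of your own. Each camera call takes 0.05 s, during which the arm holds its last target. There are 200 camera calls.

## Working session

There is one attempt and no reset: what is moved stays moved. The work goes in short steps, each a Python script; the robot and the scene stay as the last script left them, time stands still between calls to the robot, and variables do not carry over. Pictures are saved under pics/ and viewed, about 12 in all and at most 16, crops included, and the job is handed in when it is done.

```bash
ls; mkdir -p pics; python3 - <<'E'
from plant import robot
import cv2
for n in ("scene","top"):
    cv2.imwrite(f"pics/{n}0.png",robot.grab_frame(n))
    print(n,robot.get_calibration(n))
print(robot.get_calibration("wrist"));print(robot.observe())
E
```

```text
pics
scene {'vertical_fov': 45.82765649440538, 'cx': 279.94404043763075, 'cy': 212.45005873316288, 'rvec': array([ 1.34400956,  2.34628556, -0.81554663]), 'tvec': array([ 0.31255284, -0.40988862,  1.30656219])}
top {'vertical_fov': 46.30838917542702, 'cx': 279.6926519123634, 'cy': 212.07990108482093, 'rvec': array([ 2.14640932, -2.15696141,  0.17441382]), 'tvec': array([-0.00639027,  0.61897103,  1.04925938])}
{'vertical_fov': 70.09783464362798, 'cx': 282.35849491313076, 'cy': 207.7635900570978, 'rvec': array([-2.39283156, -1.66341909, -0.22038418]), 'tvec': array([-0.5995511 , -0.03269093,  0.37736908])}
{'time': 0.1, 'q': array([5.70839410e+01, 5.99662044e+00, 5.53360706e+00, 8.96055769e+01,
       4.89157145e-04, 7.75264968e+01]), 'qvel': array([-0.01761473, -0.11566569,  0.0718508 ,  0.0774835 ,  0.11704265,
       -0.00964354]), 'joint_torque': array([ 7.19283504e-03, -5.58215797e+01,  5.04712880e+01,  1.34060264e-02,
       -1.89318298e-04,  2.30864219e-05]), 'tool_pos': array([0.20943691, 0.56203899, 0.30320559]), 'tcp_rot': array([-1.79933134e+02, -1.52922818e-02,  1.59557435e+02]), 'ft_force': array([-0.56000572,  0.28165381,  0.3035671 ]), 'torque': array([ 0.05795988, -0.007364  ,  0.03705289]), 'gripper_width': 0.08569566594076025}
```

View pics/top0.png

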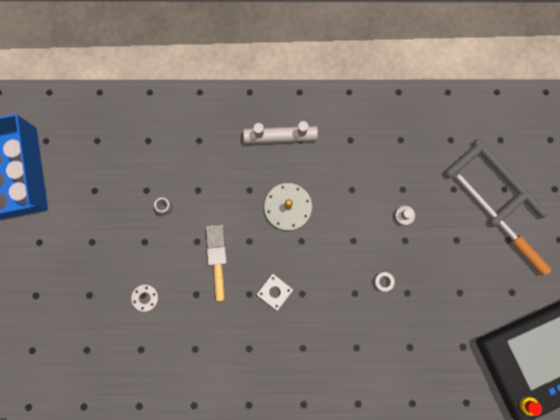

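View pics/scene0.png

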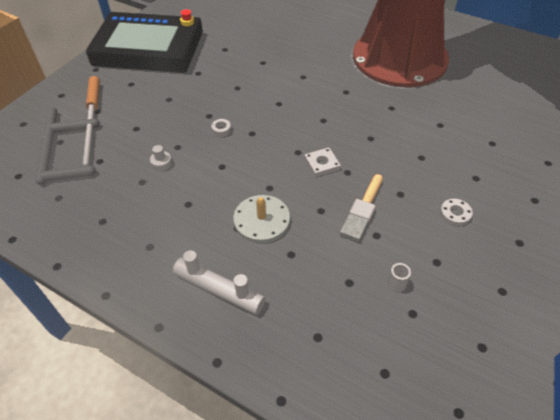

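```bash
cat > h.py <<'E'
import numpy as np, cv2
from scipy.spatial.transform import Rotation as Ro
H,W=420,560
def cam(c):
    f=H/2/np.tan(np.radians(c["vertical_fov"])/2)
    return np.array([[f,0,c["cx"]],[0,f,c["cy"]],[0,0,1]]),Ro.from_rotvec(np.ravel(c["rvec"])).as_matrix(),np.ravel(c["tvec"])
def onplane(c,uv,z):
    K,R,t=cam(c); o=-R.T@t; d=R.T@np.linalg.solve(K,[uv[0],uv[1],1.])
    return o+d*(z-o[2])/d[2]
def proj(c,p):
    K,R,t=cam(c); q=K@(R@np.asarray(p,float)+t); return q[:2]/q[2]
E
python3 - <<'E'
from plant import robot
from h import *
c=robot.get_calibration("top");s=robot.get_calibration("scene")
for n,uv,suv,z in [("sq",(275,292),(322,160),.014),("collar",(385,282),(221,127),.018),("ring",(145,298),(457,210),.014),("capknob",(407,213),(158,150),.046),("posttop",(289,203),(261,199),.068),("plate",(288,207),(261,217),.014),("offcut",(162,205),(401,270),.045)]:
    a=onplane(c,uv,z);b=onplane(s,suv,z);print(n,a.round(4),b.round(4),"reach",np.hypot(a[0],a[1]).round(3))
K,R,t=cam(robot.get_calibration("wrist"));o=robot.observe()
T=Ro.from_euler("xyz",o["tcp_rot"],degrees=True).as_matrix()
print("cam in tool",T.T@(-R.T@t-o["tool_pos"]),"\n",(T.T@R.T).round(3),robot.tip_reach)
cv2.imwrite("pics/w0.png",robot.grab_frame("wrist"))
E
```

```text
sq [0.4426 0.0017 0.014 ] [0.4475 0.0054 0.014 ] reach 0.443
collar [ 0.4633 -0.2455  0.018 ] [ 0.4737 -0.2372  0.018 ] reach 0.524
ring [0.4312 0.2914 0.014 ] [0.4354 0.2963 0.014 ] reach 0.52
capknob [ 0.6157 -0.2942  0.046 ] [ 0.6215 -0.2907  0.046 ] reach 0.682
posttop [ 0.6357 -0.0296  0.068 ] [ 0.6412 -0.0246  0.068 ] reach 0.636
plate [ 0.6354 -0.0291  0.014 ] [ 0.6428 -0.026   0.014 ] reach 0.636
offcut [0.636  0.2527 0.045 ] [0.639 0.256 0.045] reach 0.684
cam in tool [ 0.06800387  0.00025584 -0.06846678] 
 [[ 0.001 -0.965 -0.263]
 [ 1.     0.001 -0.   ]
 [ 0.001 -0.263  0.965]] 0.0726
```

View pics/w0.png

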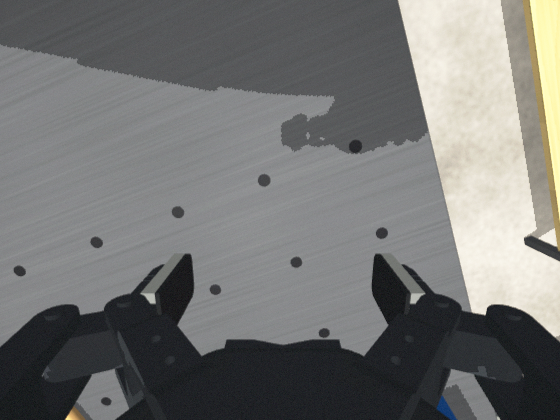

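```bash
cat >> h.py <<'E'
import pickle
def look(robot,name,xy,ztcp,yaw=180):
    robot.move_pose([xy[0],xy[1],ztcp],[180,0,yaw]); robot.pause(.3)
    c=robot.get_calibration("wrist"); im=robot.grab_frame("wrist")
    cv2.imwrite(f"pics/{name}.png",im); pickle.dump(c,open(f"pics/{name}.pkl","wb")); return c,im
E
python3 - <<'E'
from plant import robot
from h import *
look(robot,"wpost",(.638,-.027),.25)
look(robot,"wsq",(.445,.003),.20)
print(robot.observe()["time"],robot.observe()["tool_pos"])
a=cv2.imread("pics/wpost.png");b=cv2.imread("pics/wsq.png")
cv2.imwrite("pics/v1.png",np.vstack([a[:300],b[:300]]))
E
```

```text
4.2583 [0.44545214 0.00286704 0.20012637]
```

View pics/v1.png

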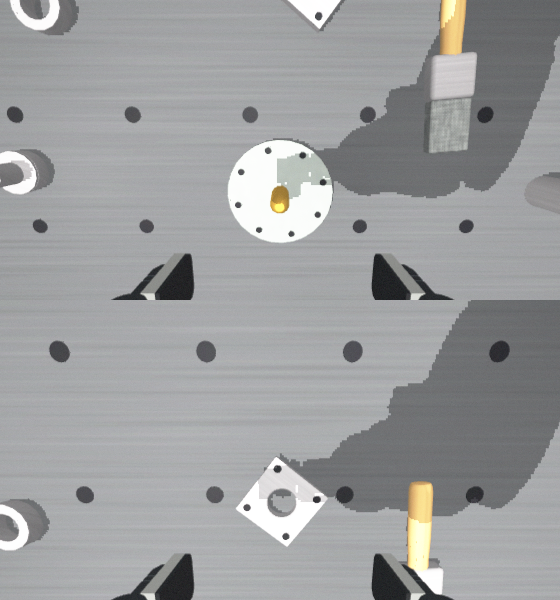

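```bash
cat >> h.py <<'E'
def marks(im,near,thr=75,r=70):
    g=cv2.cvtColor(im,cv2.COLOR_BGR2GRAY)
    n,l,s,c=cv2.connectedComponentsWithStats((g>190).astype(np.uint8))
    ok=[i for i in range(1,n) if s[i,4]>40 and np.hypot(*(c[i]-near))<r]
    m=np.isin(l,ok).astype(np.uint8); hull=cv2.convexHull(cv2.findNonZero(m))
    hm=cv2.fillConvexPoly(np.zeros_like(m),hull,1)
    n,l,s,c=cv2.connectedComponentsWithStats(((g<thr)&(hm>0)).astype(np.uint8))
    k=[i for i in range(1,n) if s[i,4]>=8]
    return c[k],s[k,4],hull[:,0]
E
python3 - <<'E'
from h import *
for n,near,z in (("wpost",(280,191),.014),("wsq",(282,202),.014)):
    im=cv2.imread(f"pics/{n}.png");c=pickle.load(open(f"pics/{n}.pkl","rb"))
    m,a,h=marks(im,near)
    P=np.array([onplane(c,p,z)[:2] for p in m])
    print(n,np.c_[m,a,P*1000].round(1))
    (x,y),r=cv2.minEnclosingCircle((np.array([onplane(c,p,z)[:2] for p in h])*1000).astype(np.float32)); print("hull circle",x,y,r)
E
```

```text
wpost [[302.2 155.   23.  598.1  -6.1]
 [322.5 182.   26.  625.6  15.3]
 [317.2 214.6  11.  660.7  11. ]]
hull circle 637.75830078125 -28.884613037109375 54.832435607910156
wsq [[277.1 168.8  31.  412.8  -1. ]
 [316.2 199.3  31.  439.5  33.1]]
hull circle 443.12750244140625 2.5133042335510254 40.61634826660156
```

```bash
python3 - <<'E'
from h import *
for n,near,z in (("wpost",(280,191),.014),("wsq",(282,202),.014)):
    im=cv2.imread(f"pics/{n}.png");c=pickle.load(open(f"pics/{n}.pkl","rb"))
    m,a,h=marks(im,near,150)
    P=np.array([onplane(c,p,z)[:2] for p in m])*1000
    print(n,np.c_[m,a,P].round(1))
    print(cv2.minAreaRect((np.array([onplane(c,p,z)[:2] for p in h])*1000).astype(np.float32)))
E
```

```text
wpost [[267.6 150.2  30.  593.4 -40.8]
 [302.2 155.   39.  598.1  -6.1]
 [240.7 171.7  28.  615.  -68.6]
 [322.8 181.7  37.  625.3  15.6]
 [280.6 195.5 255.  639.9 -27.8]
 [237.7 204.6  27.  649.8 -72.9]
 [317.3 214.4  27.  660.4  11. ]
 [258.7 229.5  26.  677.4 -51.4]
 [290.9 233.5  24.  681.9 -16.7]]
((638.0169067382812, -29.383041381835938), (109.03197479248047, 107.50894927978516), 34.10066223144531)
wsq [[277.2 168.7  49.  412.7  -0.9]
 [277.9 202.1 285.  442.   -0.5]
 [316.4 199.   45.  439.3  33.3]
 [246.5 207.2  38.  446.7 -28.1]
 [285.3 236.1  35.  473.8   6.2]]
((443.2747802734375, 2.5183448791503906), (58.68748092651367, 58.74790954589844), 51.6910285949707)
```

```bash
python3 - <<'E'
from plant import robot
from h import *
x,y,yaw=.4431,.0025,141.7
robot.set_gripper(.070); print(robot.tip_reach,robot.observe()["gripper_width"])
robot.move_pose([x,y,.12],[180,0,yaw]); robot.pause(.2)
f0=robot.observe()["ft_force"]
robot.line_to([x,y,.09],vel=.1)
hit=robot.line_to([x,y,.068],vel=.02,guard=4)
o=robot.observe(); print(hit,o["tool_pos"],o["ft_force"]-f0,o["time"])
E
```

```text
0.0726 0.07022508451142047
False [0.44322157 0.00247221 0.0681565 ] [-0.9607138  -1.36015255 -0.41612383] 7.15
```

```bash
python3 - <<'E'
from plant import robot
from h import *
x,y,yaw=.4431,.0025,141.7
robot.line_to([x,y,.071],vel=.05)
robot.set_gripper(.04); o=robot.observe(); print(o["gripper_width"],o["ft_force"])
robot.line_to([x,y,.20],vel=.15); robot.pause(.2)
o=robot.observe(); print(o["gripper_width"],o["ft_force"],o["time"])
robot.move_pose([.6377,-.0288,.19],[180,0,180]); robot.pause(.2)
c=robot.get_calibration("wrist"); im=robot.grab_frame("wrist"); cv2.imwrite("pics/carry1.png",im); print(proj(c,(.6377,-.0288,.068)),robot.observe()["time"])
E
```

```text
0.05641512292911663 [-2.51263979  1.87149128  5.63715259]
0.05604126156137923 [ 0.35954009  0.67059174 -4.29128807] 8.8917
[281.09533361 230.73154726] 9.9833
```

View pics/carry1.png

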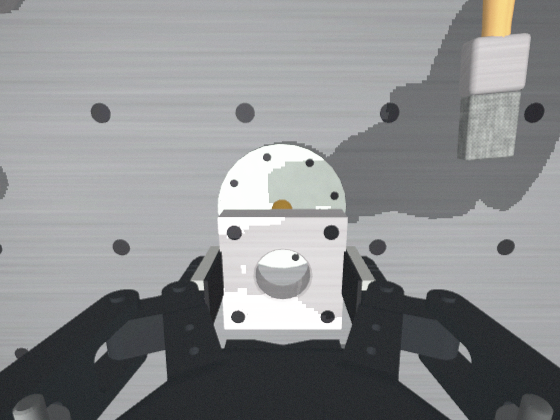

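```bash
cat >> h.py <<'E'
def lower(robot,xy,ztop,zseat,guard=7):
    robot.line_to([*xy,ztop],vel=.12); robot.pause(.15)
    h=robot.line_to([*xy,zseat-.004],vel=.035,guard=guard)
    o=robot.observe(); print("hit",h,o["tool_pos"].round(4),"want z",zseat,o["ft_force"].round(1),o["time"]); return h,o
E
python3 - <<'E'
from plant import robot
from h import *
c=pickle.load(open("pics/wsq.pkl","rb")); c=robot.get_calibration("wrist")
print(np.mean([onplane(c,p,.133) for p in ((234,233),(331,232),(238,317),(327,317))],0))
lower(robot,(.6377,-.0288),.145,.085)
E
```

```text
[ 0.63715828 -0.02788809  0.133     ]
hit True [ 0.6376 -0.0288  0.0857] want z 0.085 [-1.4  0.2  4.6] 12.175
```

```bash
python3 - <<'E'
from plant import robot
from h import *
robot.set_gripper(.080)
p=robot.observe()["tool_pos"]
robot.line_to([p[0],p[1],.16],vel=.15); 
look(robot,"chk1",(.6377,-.0288),.25)
robot.set_gripper(.066)
look(robot,"wcol",(.467,-.243),.20)
print(robot.observe()["time"])
a=cv2.imread("pics/chk1.png");b=cv2.imread("pics/wcol.png")
cv2.imwrite("pics/v2.png",np.vstack([a[:300],b[:300]]))
E
```

```text
15.7167
```

View pics/v2.png

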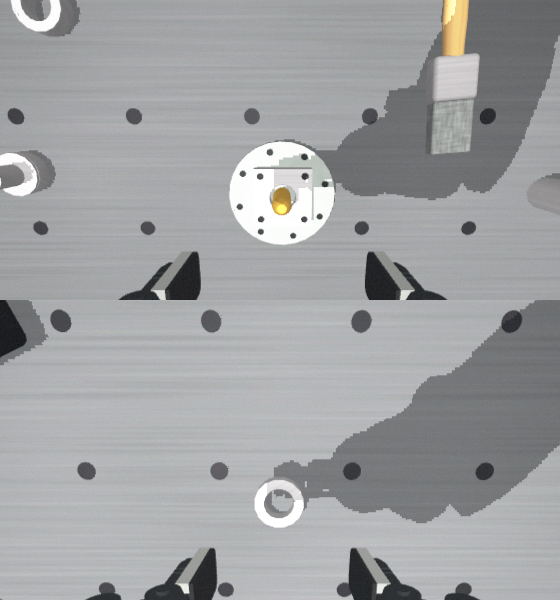

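```bash
cat >> h.py <<'E'
def ring(name,near,z,thr=190,r=40):
    im=cv2.imread(f"pics/{name}.png");c=pickle.load(open(f"pics/{name}.pkl","rb"))
    m,a,h=marks(im,near,150,r)
    P=(np.array([onplane(c,p,z)[:2] for p in h])*1000).astype(np.float32)
    print("circle",cv2.minEnclosingCircle(P),"ellipse",cv2.fitEllipse(P))
    for p,k in zip(m,a): print(p.round(1),k,(onplane(c,p,z)*1000).round(1))
E
python3 - <<'E'
from h import *
ring("wcol",(279,202),.018)
c=pickle.load(open("pics/chk1.pkl","rb"));print(onplane(c,(282.3,197.5),.028))
E
```

```text
circle ((464.62896728515625, -245.3931121826172), 21.895557403564453) ellipse ((464.64129638671875, -245.3398895263672), (43.03156661987305, 43.36174011230469), 150.1138458251953)
[281.9 193.2] 91 [ 455.1 -242.2   18. ]
[272.9 207.6] 252 [ 467.8 -250.    18. ]
[ 0.63693249 -0.02790604  0.028     ]
```

```bash
cat >> h.py <<'E'
def pick(robot,xy,z,opening,close,yaw=180,zup=.20):
    robot.set_gripper(opening)
    robot.move_pose([*xy,z+.05],[180,0,yaw]); robot.pause(.15)
    h=robot.line_to([*xy,z],vel=.06,guard=8)
    robot.set_gripper(close); o=robot.observe(); print("grip",h,o["gripper_width"],o["tool_pos"].round(4),o["ft_force"].round(1))
    robot.line_to([*xy,zup],vel=.15); robot.pause(.15); o=robot.observe(); print("up",o["gripper_width"],o["ft_force"].round(1),o["time"])
E
python3 - <<'E'
from plant import robot
from h import *
pick(robot,(.4646,-.2453),.075,.060,.03)
robot.move_pose([.6377,-.0288,.19],[180,0,180]); robot.pause(.15)
c=robot.get_calibration("wrist"); cv2.imwrite("pics/carry2.png",robot.grab_frame("wrist")); pickle.dump(c,open("pics/carry2.pkl","wb"))
h,o=lower(robot,(.6377,-.0288),.15,.103)
E
```

```text
grip False 0.04174622493878394 [ 0.4649 -0.2457  0.0761] [-2.2  1.4  6.9]
up 0.0416103481384716 [-0.5 -0.5 -2.7] 18.9333
hit True [ 0.6376 -0.0288  0.1042] want z 0.103 [-1.6  0.   5.8] 22.025
```

View pics/carry2.png

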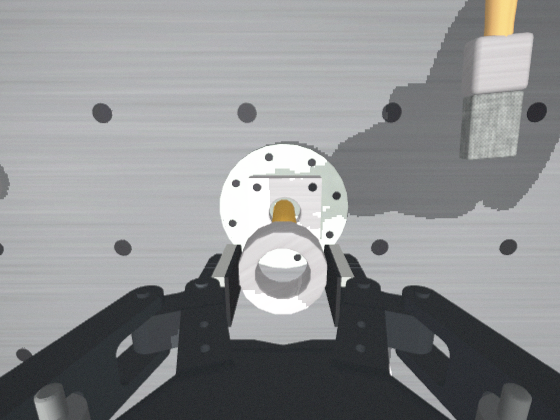

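```bash
python3 - <<'E'
from plant import robot
from h import *
robot.set_gripper(.060)
p=robot.observe()["tool_pos"]
robot.line_to([p[0],p[1],.18],vel=.15)
look(robot,"chk2",(.6377,-.0288),.25)
robot.set_gripper(.076)
look(robot,"wring",(.4335,.294),.20)
print(robot.observe()["time"])
a=cv2.imread("pics/chk2.png");b=cv2.imread("pics/wring.png")
cv2.imwrite("pics/v3.png",np.vstack([a[:300],b[:300]]))
ring("wring",(281,202),.014)
E
```

```text
25.8333
circle ((432.0176696777344, 293.342041015625), 29.70880699157715) ellipse ((432.0897521972656, 293.2981872558594), (58.81853103637695, 59.08978271484375), 103.22998046875)
[285.8 179. ] 48 [409.9 297.2  14. ]
[261.6 188.1] 44 [417.8 276.4  14. ]
[281.6 203.6] 475 [431.7 293.7  14. ]
[305.5 195.2] 48 [424.1 314.5  14. ]
[257.8 212.7] 36 [439.9 272.5  14. ]
[301.  219.4] 36 [446.2 310.9  14. ]
[277.4 227.8] 37 [454.1 289.8  14. ]
```

View pics/v3.png

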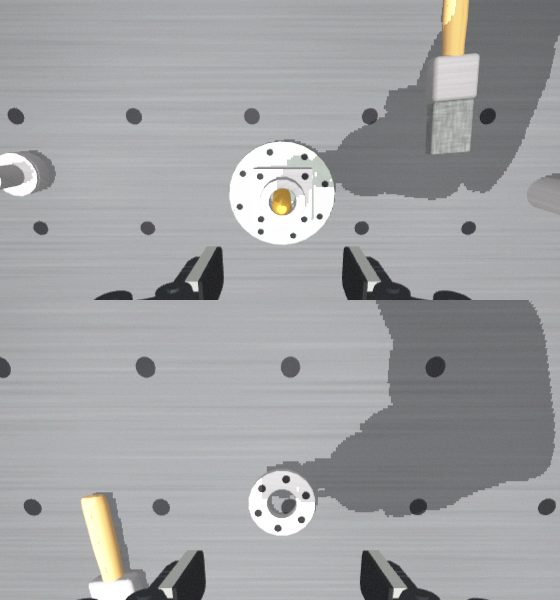

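```bash
python3 - <<'E'
from plant import robot
from h import *
pick(robot,(.432,.2934),.071,.075,.045)
robot.move_pose([.6377,-.0288,.19],[180,0,180]); robot.pause(.15)
c=robot.get_calibration("wrist"); cv2.imwrite("pics/carry3.png",robot.grab_frame("wrist")); pickle.dump(c,open("pics/carry3.pkl","wb"))
h,o=lower(robot,(.6377,-.0288),.15,.118)
E
```

```text
grip False 0.05706718000421915 [0.4325 0.2935 0.0723] [-3.  -2.3  9. ]
up 0.05707906950189253 [ 0.2 -0.5 -1.9] 29.075
hit True [ 0.6374 -0.0288  0.1184] want z 0.118 [-0.5 -0.1  6.5] 32.1667
```

View pics/carry3.png

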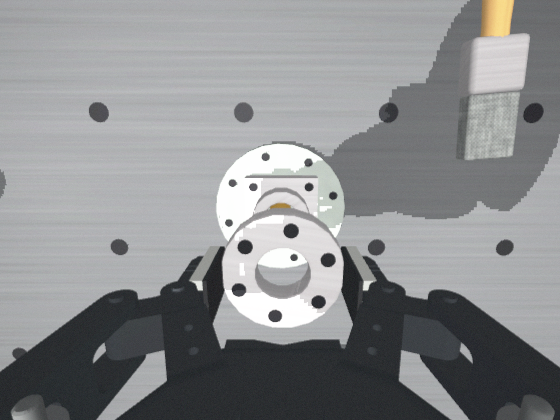

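```bash
python3 - <<'E'
from plant import robot
from h import *
robot.set_gripper(.076)
p=robot.observe()["tool_pos"]
robot.line_to([p[0],p[1],.19],vel=.15)
look(robot,"chk3",(.6377,-.0288),.25)
robot.set_gripper(.060)
look(robot,"wcap",(.6185,-.2925),.23)
print(robot.observe()["time"])
a=cv2.imread("pics/chk3.png");b=cv2.imread("pics/wcap.png")
cv2.imwrite("pics/v4.png",np.vstack([a[:300],b[:300]]))
E
```

```text
35.5167
```

View pics/v4.png

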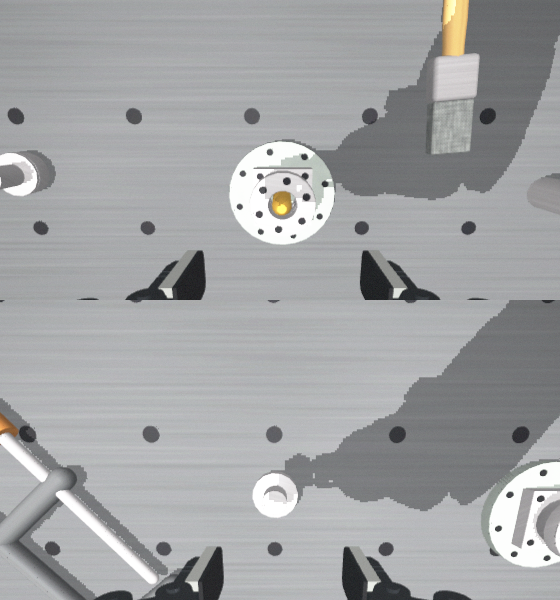

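```bash
python3 - <<'E'
from h import *
ring("wcap",(275,195),.018)
im=cv2.imread("pics/wcap.png");cv2.imwrite("pics/capz.png",cv2.resize(im[155:235,235:335],None,fx=6,fy=6,interpolation=cv2.INTER_NEAREST))
E
```

```text
circle ((623.9515380859375, -264.77734375), 56.80126190185547) ellipse ((616.9425048828125, -257.5932312011719), (53.62845993041992, 135.6217498779297), 178.72496032714844)
[298.8 189.3] 109 [ 609.3 -275.1   18. ]
[276.6 189.6] 81 [ 609.6 -296.3   18. ]
```

View pics/capz.png

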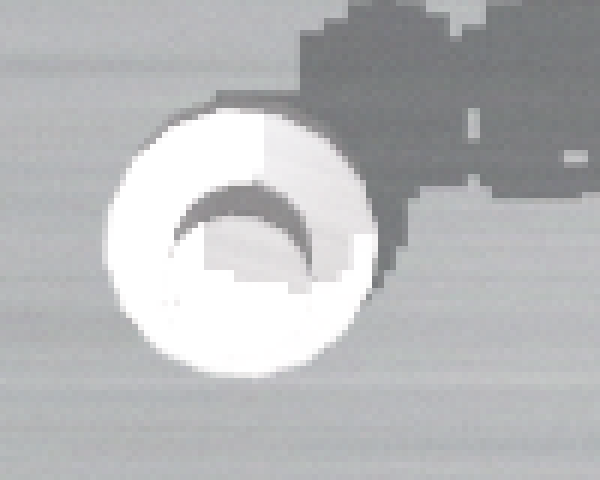

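```bash
python3 - <<'E'
from plant import robot
from h import *
c=pickle.load(open("pics/wcap.pkl","rb"))
b=onplane(c,(274.75,195),.018);k=onplane(c,(274.5,202.3),.046);r=onplane(c,(252.2,195),.018)[1]-onplane(c,(297.6,195),.018)[1]
print(b,k,r); xy=(b[:2]+k[:2])/2
assert np.hypot(*(b-k)[:2])<.004
pick(robot,xy,.096,.045,.010,zup=.23)
robot.move_pose([.6377,-.0288,.22],[180,0,180]); robot.pause(.15)
c=robot.get_calibration("wrist"); cv2.imwrite("pics/carry4.png",robot.grab_frame("wrist")); pickle.dump(c,open("pics/carry4.pkl","wb"))
E
```

```text
[ 0.61491911 -0.29811909  0.018     ] [ 0.61506233 -0.29763845  0.046     ] -0.04361599250991888
grip False 0.01959810181983268 [ 0.6153 -0.2982  0.0967] [-0.6 -1.   3.9]
up 0.019563839457733732 [ 0.2 -0.3 -2.7] 38.9167
```

View pics/carry4.png

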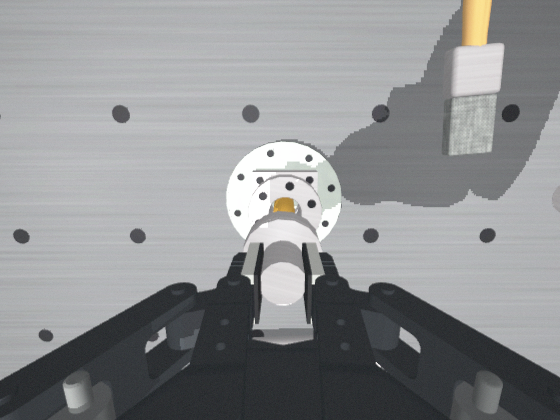

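Cap held on the knob at column 283, centred over the post. Lower it.

```bash
python3 - <<'E'
from plant import robot
from h import *
h,o=lower(robot,(.6377,-.0288),.172,.1567)
if h and abs(o["tool_pos"][2]-.1567)<.003:
    robot.set_gripper(.050)
    p=robot.observe()["tool_pos"]
    robot.line_to([p[0],p[1],.24],vel=.12)
    look(robot,"chk4",(.6377,-.0288),.28)
    robot.move_pose([.45,-.15,.30],[180,0,180]); robot.pause(.3)
    s=robot.grab_frame("scene"); t=robot.grab_frame("top")
    a=cv2.imread("pics/chk4.png")[:250,130:430]
    b=cv2.resize(s[130:290,150:300],None,fx=2.5,fy=2.5)
    v=np.zeros((420,800,3),np.uint8); v[:250,:300]=a; v[:400,320:695]=b; cv2.imwrite("pics/v5.png",v)
    cv2.imwrite("pics/top_end.png",t)
    # change check against the first top picture
    print("t",robot.observe()["time"])
E
```

```text
hit True [ 0.638  -0.0288  0.1567] want z 0.1567 [ 0.7 -0.4  4.5] 41.3333
t 44.5167
```

View pics/v5.png

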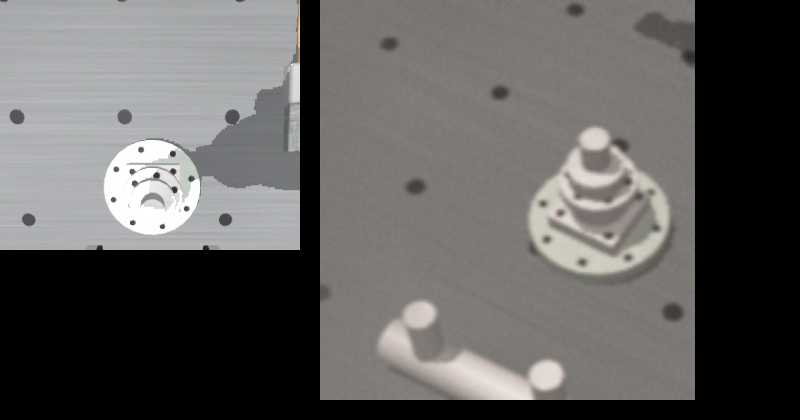

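View pics/top_end.png

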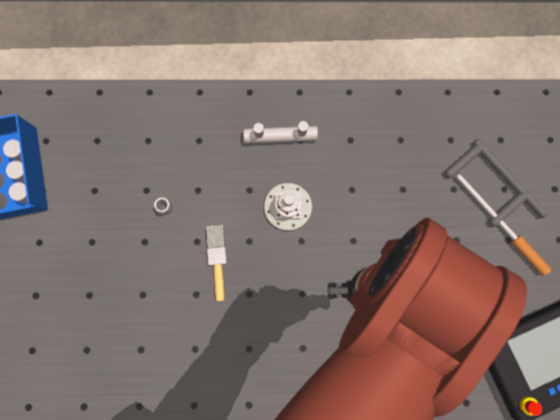

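The full stack is upright and flat on the fixture, and the offcut, welded pipe piece and brush are where they started. The arm is clear.

```bash
python3 -c "
from plant import robot
robot.job_done(); print(robot.observe()['time'])"
```

```text
the job is handed in; nothing more can be done
the job is handed in; nothing more can be done
```

I stacked the square flange, collar, ring flange and cap over the post in that order. Each was lowered under a force guard and let go only after contact. I handed the job in after about 44.5 s of robot time, against the 102 s limit.

- **Seating:** each part made contact within about 1 mm of its expected height. The square flange was released at a tool height of 85.7 mm (85 expected), the collar at 104.2 (103), the ring flange at 118.4 (118) and the cap at 156.7 (156.7).
- **Final pictures:** the wrist and scene views show the stack level, upright and centred. The top view shows the offcut, welded pipe piece and brush where they started, and the gripper clear of everything.
- **Disagreements:** the first top and scene measurements differed by about 5 mm, and up to 13 mm for the collar. I used closer wrist-camera measurements for grasping and placing, and the sizes they gave matched the known ones to within about 1 mm. The gripper also read 2–3 mm narrower than the parts' nominal widths, but the grips held.

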